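Close out a test batch at the binding line

ROBOT

A 6-joint arm with a two-finger parallel gripper is mounted at the origin on the work surface. World frame = base frame: x ahead of the robot, y to its left, z up, the work surface at z = 0. Lengths are in mm, angles in rad, forces in N, time in s.
With the tool pointing down it reaches from about 325 to 925 mm from the base axis. Payload 3.1 kg.
Tool frame: the origin (TCP) lies on the mounting face of the last link; the fingertips stand 173 mm ahead of it and the grasp point (between the pads) lies 155 mm ahead of it (r.tip_reach is the distance from the TCP to the fingertips, in mm); z points along the fingers, y is the line along which they close (so a half turn about z gives the same grasp; the last joint's range is limited). The gripper opens to 85 mm and grips with 20 to 120 N. Pads are 22 mm wide; open, the fingers measure 114 mm over their backs; the gripper's body (76 mm by 85 mm) begins 54 mm behind the grasp point. The pads swing forward as they close: fully open they stand 13 mm farther back than shut.
Start: joints at [-1.257, 0.217, 1.613, -0, 1.311, -0.112], TCP at [258.178, -569.197, 404.7] pointing down, gripper open.
Joint ranges: [-2.75, 2.75], [-0.78, 2.1], [0.31, 2.55], [-1.13, 4.27], [0.13, 2.63], [-2.58, 2.58]. Speed limits (rad/s): [2.79, 2.79, 3.14, 3.14, 3.14, 3.14].

INTERFACE

Orientations are given as a rotation vector (axis times angle).
In Python, from rig import r, viewer, ticket, find_in gives the robot as it stands. Calls block until the motion is done:
- r.move_pose(position, orientation): joint-space move of the TCP to a pose.
- r.move_l(position, speed=150, ori=None, contact_N=None): straight line of the TCP; ori=None keeps the orientation; speed is the mean speed in mm/s. With contact_N (N) it stops when the force on the tool has changed by that much, and returns True; else False.
- r.goto_joints(angles): joint-space move.
- r.grip(opening, newtons=None): finger opening in mm; newtons is the grip in N (None keeps the last); returns when the fingers have stopped.
- r.hold(seconds).
- r.ik(position, orientation): joint angles nearest the present ones, or None.
- viewer.read_camera(name): name is "side" or "top" or "wrist"; returns (picture, depth): 384x512x3 uint8, red, green, blue; 384x512 float32, mm along the optical axis (not along the pixel's ray), 0 where there is no reading.
- viewer.camera_model(name): a dict with "intrinsics" (3x3 intrinsics, pixels), "k1" (the pictures are not rectified: a ray, as slopes to the right and down, at radius r is drawn at 1 + k1 r^2 times it, then the intrinsics apply), "position" and "orientation" of the camera in the world; the wrist camera has in their place "T_tool_cam" (4x4, takes a point from camera to tool coordinates, whose origin is the TCP and whose axes are the flange's). Camera axes: x right, y down, z forward; pixel columns grow to the right and rows downward; lengths in mm; the calibration is good to about 2 mm. A picture is of the moment at which its call begins: read the wrist's pose just before it. camera_model takes no time and is no camera call.
A pose or a line that the arm cannot do raises r.Unreachable and nothing moves.
- ticket.hand_in(): hands the job in; it is judged then, once.
Trained networks look in the newest picture that a camera, given by its name, has taken for a name from the list of things; names that differ only in an ending like _2 or _b are one class to them, and where a whole thing is asked for, a point or a joint stands for the part that bears it (a point fixed in the world has none). Each returns a list of dicts, best first, with "score" (0 to 1); they miss things now and then, are a little off and sometimes report something else, mostly with a low value. They report only what shows in the picture. A call takes as long as a camera call. They do not tell look-alikes from the thing itself.
- find_in(target, camera): "xy" ([column, row] as shares, 0 to 1, of the picture: columns of its width, rows of its height, amid what is visible of it).
Readings, each from a call of its own:
- r.get_t(): time.
- r.get_qpos(): joint angles.
- r.get_joint_vel(): joint speeds.
- r.get_joint_efforts(): joint torques, N m.
- r.get_position(): TCP position.
- r.get_orientation(): TCP orientation.
- r.get_force(): force on the tool from outside, world axes, zero at the start.
- r.get_ft_torque(): the same for the moment, N m.
- r.get_grip_width(): finger opening in mm.
- r.get_finger_force(): force on a finger pad.
Only numpy, scipy, OpenCV 4.12 (cv2) and the standard library are available. Lean on these libraries where they do the work, as an engineer would, in place of code of your own. Each camera call takes 0.05 s, during which the arm holds its last target. There are 200 camera calls.

TASK

First read the release tester: if its peak pointer has run past the limit post, counting clockwise from the zero stop, the batch has failed and every grey heel housing goes down the steel chute into the crate; if the pointer stopped short of the post, stand every housing on its base, side by side, in the shallow aluminium tray. Get the tester ready for the next batch too: turn the pointer's reset grip back anticlockwise to its zero stop, and after that pull the sprung draw handle on the tester's side right out to its stop, hold it there for a moment and let it run fully back in. Leave the toe cup, drill guide, ski brakes and whatever else stands on the counter where they are.

Things in the scene. Friction and masses are not known exactly. Their poses are not given: they have to be found in the camera images.
- tester: The release tester, a fixed grey box 180 x 180 mm, 55 mm high with a round white dial on its top. Origin: centre of its underside, z up; its x points away from the robot (yaw within 0.2 rad), its y to the robot's left. The pointer turns about the vertical axis through its centre; the draw handle is on its -y side.
- pointer (a joint): Angle of the peak pointer (rad), 0 at the zero stop, 3.7 at most; it grows clockwise seen from above. At 0 the needle points along the tester's -x, at pi/2 along its +y, at pi along its +x. A thick tick and a steel pin mark the zero stop. It stays where it is left (friction about 0.05 N m) and cannot turn below 0. It starts between 1.6 and 2.85.
- pointer_grip (a point): Point on the pointer's axis at which to grip it, 94 mm over the counter. The reset grip is an upright black bar 52 mm long in the needle's direction, 14 mm wide, between 67 and 107 mm over the counter; it turns together with the needle.
- pointer_tip (a point): Tip of the pointer's black needle, 66 mm from its axis, 62 mm over the counter.
- limit_post: The limit post, an upright steel post 17 mm high with an 18 mm round head, fixed on the dial's rim just outside the needle's sweep (78 mm from the pointer's axis; its top is 71 mm over the counter), at mark_low or at mark_high. Origin: centre of its foot. The pointer has run past it when the pointer's angle is more than the post's.
- blank_plug: Flat black plug, 12 mm across and 2 mm high, fixed in the one of the two marks that the limit post is not at. It means nothing more.
- mark_low (a point): Place on the dial's rim at the pointer angle 1.1 rad. With the limit post here the pointer has run past it.
- mark_high (a point): Place on the dial's rim at the pointer angle 3.35 rad. With the limit post here the pointer has stopped short of it.
- draw (a joint): How far the draw handle is pulled out along the tester's -y (m): 0 fully in, 0.06 at its stop. A spring pulls it in with 3.6 N at 0 and 7.2 N at the stop; let go, it runs back in by itself.
- draw_grip (a point): Grip point of the draw handle, 60 mm over the counter: an upright steel paddle, 36 mm along the tester's x, 14 mm along its y, between 23 and 77 mm over the counter, on a 12 mm rod out of the tester's side. When in, 68 mm are free between the paddle and the tester's side.
- chute: Fixed steel chute on legs, 252 mm wide inside (along its x), side walls 30 mm; from its open upper edge, 180 mm over the counter, it slopes 33 degrees down along -y for 160 mm into a wooden crate. Slippery: things slide down. Origin: below the upper edge's middle, at counter height. Crate: x -198 to 198, y -162 to -488, floor 12 mm, walls up to 132 mm (62 mm under the chute's lip).
- chute_drop (a point): Point over the chute's upper part, at the height of its upper edge (180 mm over the counter), 50 mm down the slope (-y) from that edge; the steel lies 32 mm below. A housing let go just above this point, its middle up to 50 mm aside in x, slides into the crate.
- tray: Fixed shallow aluminium tray, 280 (its x) x 260 (its y) mm outside, 18 mm high, walls and floor 5 mm thick. Origin: centre of its underside, z up; x away from the robot (yaw within 0.15 rad). Four housings fit side by side in two rows of two, lengthwise along its x.
- heel1: Grey plastic ski-binding heel housing (3 or 4 of these are there, all alike): 95 mm along its x, 50 mm wide along y with flat upright sides; base 26 mm high, its middle 56 mm up to 48 mm; a dark heel lever slopes at the -x end. Origin: centre of the underside, z up when it stands on its base. 0.15 to 0.31 kg. Grip across the 50 mm width at the middle.
- heel2: Grey plastic ski-binding heel housing (3 or 4 of these are there, all alike): 95 mm along its x, 50 mm wide along y with flat upright sides; base 26 mm high, its middle 56 mm up to 48 mm; a dark heel lever slopes at the -x end. Origin: centre of the underside, z up when it stands on its base. 0.15 to 0.31 kg. Grip across the 50 mm width at the middle.
- heel3: Grey plastic ski-binding heel housing (3 or 4 of these are there, all alike): 95 mm along its x, 50 mm wide along y with flat upright sides; base 26 mm high, its middle 56 mm up to 48 mm; a dark heel lever slopes at the -x end. Origin: centre of the underside, z up when it stands on its base. 0.15 to 0.31 kg. Grip across the 50 mm width at the middle.
- heel4: Grey plastic ski-binding heel housing (3 or 4 of these are there, all alike): 95 mm along its x, 50 mm wide along y with flat upright sides; base 26 mm high, its middle 56 mm up to 48 mm; a dark heel lever slopes at the -x end. Origin: centre of the underside, z up when it stands on its base. 0.15 to 0.31 kg. Grip across the 50 mm width at the middle.
- toe_cup: Red plastic toe cup on a steel plate, 85 x 70 mm, 38 mm high. A bystander: leave it alone. Origin: centre of its underside.
- drill_guide: Brass drill guide, a bar 130 x 34 mm, 26 mm high with four bushes. A bystander: leave it alone. Origin: centre of its underside.
- brake1: Steel ski brake, a 40 x 80 mm plate with two arms 75 mm long towards its -x, 12 mm high. A bystander: leave it alone. Origin: centre of its underside.
- brake2: The second steel ski brake, like brake1. A bystander: leave it alone. Origin: centre of its underside.
Not all that is in view belongs to the job. What is shaped like the heel3 but turquoise is not meant.

How it is judged:
By the outcome, as a careful person would: the job done as asked, in the order asked, and still so for the second after the job is handed in, with the robot touching nothing.
Of heel1, heel2, heel3, heel4 only 3 to 4 are there at a start; the rules pass over those that are not, and their reading is None.
At some moment in a run one of heel1, heel2, heel3, heel4 may be knocked a few centimetres aside while the robot is not near it.
Once in a run the grip may slacken for a moment while it holds something.
It also fails if it takes over 210 s, if anything falls off the work surface, if the arm or the gripper's body presses on something with over 40 N, if the wrist force passes 120 N, or if a joint passes its speed limit or range.

## Working session

There is one attempt and no reset: what is moved stays moved. The work goes in short steps, each a Python script; the robot and the scene stay as the last script left them, time stands still between calls to the robot, and variables do not carry over. Pictures are saved under pics/ and viewed, at most 14 in all, crops included, and the job is handed in when it is done.

```bash
ls; mkdir -p pics; cat > h.py <<'E'
import numpy as np, cv2
from scipy.spatial.transform import Rotation as R
from rig import r, viewer, ticket, find_in
def cam(name):
    m=viewer.camera_model(name); K=np.array(m["intrinsics"])
    if "T_tool_cam" in m:
        T=np.eye(4);T[:3,:3]=R.from_rotvec(r.get_orientation()).as_matrix();T[:3,3]=r.get_position()
        T=T@np.array(m["T_tool_cam"]); return K,m["k1"],T[:3,:3],T[:3,3]
    o=np.array(m["orientation"]); Rm=o if o.shape==(3,3) else R.from_rotvec(o).as_matrix()
    return K,m["k1"],Rm,np.array(m["position"])
def ray(c,u,v):
    K,k1,Rm,p=c
    d=np.array([k1,0,0,0,0],float)
    s=cv2.undistortPoints(np.array([[[u,v]]],float),K,d)[0,0]
    return Rm@np.array([s[0],s[1],1.]),p
def pix2z(c,u,v,z):
    d,p=ray(c,u,v); return p+d*(z-p[2])/d[2]
def pixd(c,u,v,depth):
    d,p=ray(c,u,v); return p+d*depth
def cloud(c,depth):
    K,k1,Rm,p=c;h,w=depth.shape
    uv=np.stack(np.meshgrid(np.arange(w),np.arange(h)),-1).reshape(-1,1,2).astype(float)
    s=cv2.undistortPoints(uv,K,np.array([k1,0,0,0,0],float)).reshape(-1,2)
    P=np.c_[s,np.ones(len(s))]*depth.reshape(-1,1)
    P=P@Rm.T+p; P[depth.reshape(-1)==0]=np.nan
    return P.reshape(h,w,3)
def proj(c,X):
    K,k1,Rm,p=c
    rv=cv2.Rodrigues(Rm.T)[0]; return cv2.projectPoints(np.array(X,float).reshape(-1,1,3),rv,-Rm.T@p,K,np.array([k1,0,0,0,0],float))[0].reshape(-1,2)
def shot(name,fn=None):
    c=cam(name); im,d=viewer.read_camera(name)
    if fn: cv2.imwrite("pics/"+fn,im[:,:,::-1])
    return c,im,d
def down(yaw): # tool z down, tool y (closing line) at world angle yaw
    y=np.array([np.cos(yaw),np.sin(yaw),0]);z=np.array([0,0,-1.]);x=np.cross(y,z)
    return R.from_matrix(np.c_[x,y,z]).as_rotvec()
E
python3 - <<'E'
from h import *
for n in("top","side"):
    c,im,d=shot(n,n+"0.png"); np.savez(n+"0.npz",im=im,d=d)
    print(n,c[3].round(),c[2].round(2).tolist(),c[0].round().tolist(),c[1])
    P=cloud(c,d)
    for t in ["tester","pointer_tip","pointer_grip","limit_post","blank_plug","draw_grip","chute","tray","heel1","toe_cup","drill_guide","brake1"]:
        for f in find_in(t,n)[:6]:
            u,v=f["xy"][0]*512,f["xy"][1]*384
            if f["score"]>.15: print(t,round(f["score"],2),round(u),round(v),P[min(383,int(v)),min(511,int(u))].round())
print(r.get_t(), R.from_rotvec(r.get_orientation()).as_matrix().round(2).tolist())
E
```

```text
pics
top [ 436.  -74. 1465.] [[0.01, -1.0, 0.09], [-1.0, -0.01, 0.01], [-0.01, -0.09, -1.0]] [[471.0, 0.0, 270.0], [0.0, 471.0, 190.0], [0.0, 0.0, 1.0]] -0.07390139233617689
tester 0.72 251 156 [658.  -6. 109.]
pointer_tip 0.74 248 150 [675.   6. 108.]
pointer_grip 0.78 246 147 [682.  12. 103.]
draw_grip 0.44 293 172 [ 624. -133.   -5.]
chute 0.74 463 206 [ 525. -664.   13.]
tray 0.93 150 216 [479. 315.   5.]
tray 0.55 173 137 [729. 246.  11.]
tray 0.36 244 148 [690.  18.  58.]
heel1 0.89 264 220 [474. -42.  47.]
heel1 0.87 226 226 [451.  69.  45.]
heel1 0.82 331 225 [ 458. -246.   51.]
heel1 0.67 297 172 [ 619. -141.   30.]
heel1 0.62 312 139 [ 720. -189.   43.]
heel1 0.24 248 158 [649.   3. 110.]
toe_cup 0.94 360 148 [ 695. -337.   38.]
drill_guide 0.72 314 268 [ 330. -196.   15.]
drill_guide 0.26 464 206 [ 525. -666.   17.]
brake1 0.82 359 269 [ 325. -339.    5.]
brake1 0.68 460 208 [ 519. -652.   10.]
brake1 0.62 175 135 [735. 243.   9.]
brake1 0.62 249 155 [658.  -0. 109.]
side [ 450.  802. 1057.] [[-0.99, -0.08, 0.07], [-0.11, 0.72, -0.69], [0.01, -0.69, -0.72]] [[500.0, 0.0, 2
[... 269 characters left out ...]
.]
limit_post 0.45 207 247 [661.  29.  54.]
draw_grip 0.69 339 207 [ 324. -178.   23.]
draw_grip 0.49 232 198 [ 623. -149.   55.]
draw_grip 0.2 285 212 [ 473. -119.   48.]
tray 0.77 263 351 [493. 268.   8.]
heel1 0.89 289 274 [448.  84.  48.]
heel1 0.66 288 237 [462. -34.  45.]
heel1 0.64 293 186 [ 461. -226.   43.]
heel1 0.63 202 193 [ 715. -170.   42.]
heel1 0.58 287 213 [ 468. -120.   47.]
toe_cup 0.87 219 163 [ 691. -312.   31.]
toe_cup 0.38 210 245 [657.  21.  57.]
drill_guide 0.56 338 208 [ 327. -172.   25.]
brake1 0.97 338 175 [ 325. -326.   12.]
brake1 0.74 161 334 [731. 256.  12.]
brake1 0.37 287 210 [ 471. -127.   48.]
1.3 [[0.91, 0.41, -0.0], [0.41, -0.91, 0.0], [0.0, -0.0, -1.0]]
```

```bash
python3 -c "
import cv2
for n in('top','side'):
    i=cv2.imread('pics/%s0.png'%n); cv2.imwrite('pics/%s0b.png'%n,cv2.resize(i,(800,600),interpolation=cv2.INTER_CUBIC))"
```

```text
(no output)
```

View pics/top0b.png

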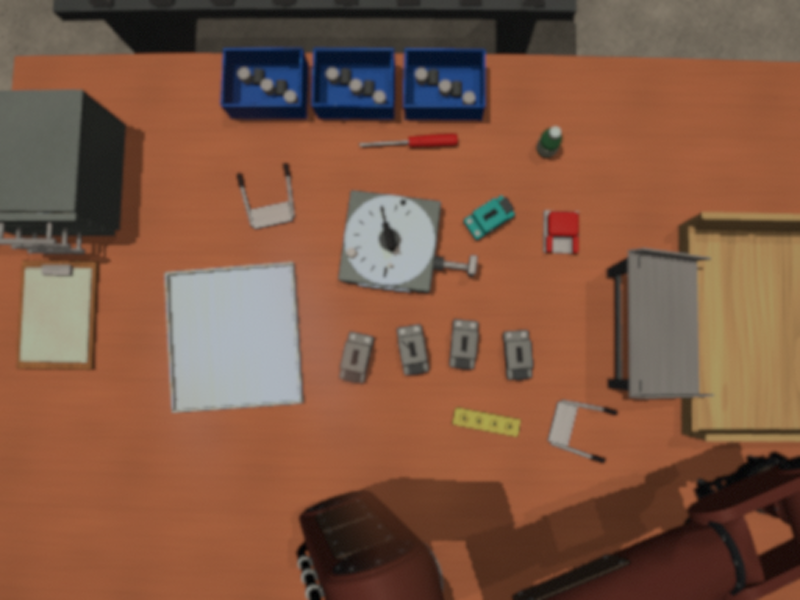

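View pics/side0b.png

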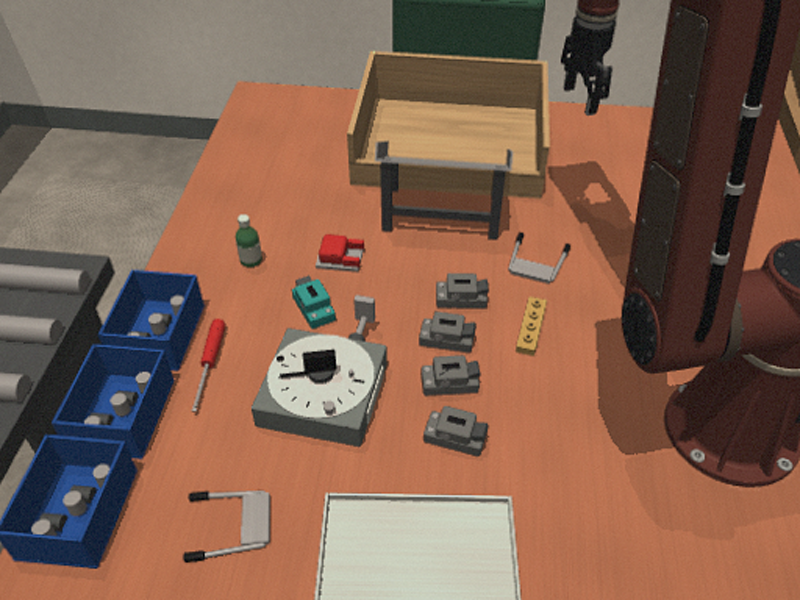

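Top view: four grey heels at about (357,357), (412,350), (463,344) and (518,355). The turquoise look-alike is at (490,217). The dial needle points up (+x) at (383,210), with the black plug at (403,203). The side view shows the post at (328,406) on the low-mark side. I'll check these close up with the wrist camera.

```bash
python3 - <<'E'
from h import *
m=viewer.camera_model("wrist"); print(np.array(m["T_tool_cam"]).round(2).tolist(), np.array(m["intrinsics"]).round().tolist(), m["k1"])
def look(P,fn):
    q=r.move_pose(P,down(np.pi/2)); c,im,d=shot("wrist",fn); print(c[3].round(),r.get_qpos()); return c,im,d
res={}
for k,p in enumerate([[500,-120,520],[600,-40,420]]):
    c,im,d=look(p,f"w{k}.png"); P=cloud(c,d); np.savez(f"w{k}.npz",im=im,d=d,P=P)
    for t in ["tester","pointer_tip","pointer_grip","limit_post","blank_plug","draw_grip","heel1"]:
        for f in find_in(t,"wrist")[:5]:
            u,v=f["xy"][0]*512,f["xy"][1]*384
            if f["score"]>.2: print(t,round(f["score"],2),round(u),round(v),P[min(383,int(v)),min(511,int(u))].round())
a=[cv2.imread(f"pics/w{k}.png") for k in(0,1)]
cv2.imwrite("pics/w01.png",cv2.resize(np.hstack(a),(800,300),interpolation=cv2.INTER_AREA))
# chute from top depth
z=np.load("top0.npz");c=cam("top");P=cloud(c,z["d"])
for y in range(-420,-620,-20):
    s=P[(abs(P[...,1]-y)<10)]; s=s[(s[:,2]>30)&(s[:,2]<260)&(s[:,0]>200)&(s[:,0]<800)]
    if len(s): print(y,len(s),s[:,0].min().round(),s[:,0].max().round(),np.median(s[:,2]).round(),s[:,2].max().round())
print(r.get_t())
E
```

```text
[[-0.0, -0.95, -0.3, 77.05], [1.0, -0.0, 0.0, 0.11], [-0.0, -0.3, 0.95, 32.27], [0.0, 0.0, 0.0, 1.0]] [[276.0, 0.0, 255.0], [0.0, 276.0, 190.0], [0.0, 0.0, 1.0]] -0.0437067529744811
[ 424. -120.  488.] [-3.73225397e-01 -9.51968346e-02  1.72836856e+00 -2.68245686e-04
  1.50890107e+00 -1.94265396e+00]
tester 0.97 308 230 [630. -31.  54.]
pointer_tip 0.98 327 254 [648.  -7. 105.]
pointer_tip 0.66 434 260 [719. 239.  11.]
pointer_grip 0.9 326 253 [648. -10. 102.]
blank_plug 0.42 27 205 [ 607. -567.   -2.]
draw_grip 0.97 234 223 [ 608. -157.   75.]
draw_grip 0.23 303 127 [457. -46.  49.]
heel1 0.95 243 131 [ 464. -139.   48.]
heel1 0.91 366 115 [438.  51.  45.]
heel1 0.77 218 268 [ 710. -191.   48.]
heel1 0.59 176 123 [ 452. -244.   47.]
[524. -40. 388.] [-1.84201585e-01  1.53226717e-01  1.65486925e+00 -8.22633664e-04
  1.33128425e+00 -1.75444898e+00]
tester 0.89 279 201 [642. -10.  53.]
tester 0.29 352 206 [644.  78.  71.]
pointer_tip 0.8 290 226 [653.  -1. 106.]
pointer_tip 0.62 282 202 [644.  -7.  54.]
pointer_tip 0.46 84 46 [ 457. -238.   46.]
pointer_grip 0.59 289 226 [655.  -4. 106.]
limit_post 0.49 351 205 [642.  77.  70.]
blank_plug 0.71 467 93 [505. 246.   4.]
blank_plug 0.46 268 269 [741. -23.  58.]
blank_plug 0.27 58 224 [ 689. -328.   29.]
draw_grip 0.71 164 184 [ 616. -150.   72.]
heel1 0.93 342 36 [449.  55.  48.]
heel1 0.85 153 238 [ 699. -183.   47.]
heel1 0.82 253 47 [461. -44.  48.]
heel1 0.74 85 49 [ 460. -236.   47.]
heel1 0.59 172 58 [ 472. -135.   47.]
-420 263 382.0 639.0 176.0 184.0
-440 895 380.0 638.0 168.0 209.0
-460 554 380.0 639.0 159.0 206.0
-480 546 380.0 638.0 146.0 192.0
-500 513 380.0 639.0 133.0 179.0
-520 509 238.0 640.0 120.0 258.0
-540 487 381.0 639.0 108.0 150.0
-560 466 381.0 638.0 94.0 138.0
-580 847 298.0 721.0 78.0 136.0
-600 152 281.0 718.0 118.0 260.0
4.6833
```

View pics/w01.png

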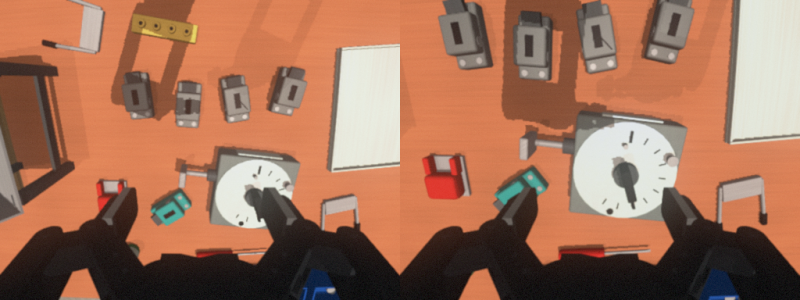

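Confirmed close up: the post is at the low mark (670,160) and the plug at the high mark (609,211). The needle lies between them at (632,205), so the pointer is past the post and the batch FAILED; heels go to the chute. Candidates for the heels in the right frame are four grey ones at (460,28), (533,45), (597,35) and (670,22). The turquoise one at (522,185) is excluded by colour.

```bash
cat >> h.py <<'E'
def heels(c,im,d):
    P=cloud(c,d); hsv=cv2.cvtColor(im,cv2.COLOR_RGB2HSV)
    with np.errstate(invalid='ignore'):
        m=(P[...,2]>12)&(P[...,2]<60)&(P[...,0]<640)&(P[...,0]>300)&(P[...,1]>-400)&(P[...,1]<180)&(hsv[...,1]<75)
    m&=np.hypot(P[...,0]-650,P[...,1]+3)>128
    n,lab,st,_=cv2.connectedComponentsWithStats(cv2.morphologyEx(m.astype(np.uint8),cv2.MORPH_OPEN,np.ones((3,3))))
    out=[]
    for i in range(1,n):
        if st[i,4]<150: continue
        p=P[lab==i]; hi=np.percentile(p[:,2],90)
        (cx,cy),(w,h),a=cv2.minAreaRect(p[:,:2].astype(np.float32))
        a=np.radians(a)
        if w<h: w,h,a=h,w,a+np.pi/2
        a=(a+np.pi/2)%np.pi-np.pi/2   # heading of long axis
        if 75<w<115 and 38<h<68: out.append((cx,cy,a,w,h,hi))
    return out
DROP=np.array([509,-477.])
def look_heels():
    r.move_pose([500,-90,420],down(-np.pi/2)); c,im,d=shot("wrist"); return heels(c,im,d),im
def take(h):
    cx,cy,a=h[:3]; o=down(a-np.pi/2)
    r.grip(72,60); r.move_pose([cx,cy,290],o)
    r.move_l([cx,cy,183],150,contact_N=12); r.grip(30,60); w=r.get_grip_width()
    r.move_l([cx,cy,300],200); w2=r.get_grip_width()
    print("grip",round(w,1),round(w2,1),"z",r.get_position()[2].round(1))
    if w2<40: return False
    r.move_l([cx,cy,420],250)
    r.move_l([*DROP,420],300,ori=down(-np.pi/2)); r.move_l([*DROP,377],120)
    w3=r.get_grip_width(); r.grip(72); r.hold(.3); r.move_l([*DROP,440],250)
    print("drop",round(w3,1)); return w3>40
E
python3 - <<'E'
from h import *
H,im=look_heels(); cv2.imwrite("pics/lh0.png",im[:,:,::-1])
for x in H: print(np.round(x,2))
if len(H)==4:
    h=min(H,key=lambda t:t[1]); print(take(h), r.get_t())
    H,im=look_heels()
    for x in H: print(np.round(x,2))
    shot("side","s1.png"); print(r.get_t(),r.get_force())
E
```

```text
[ 4.6228e+02 -4.4560e+01  1.8000e-01  9.2710e+01  4.8330e+01  4.7040e+01]
```

```bash
sed -i 's/        if 75<w<115/        if DBG: print(np.round((cx,cy,a,w,h,hi,st[i,4]),1))\n        if 75<w<115/; s/^DROP=/DBG=0\nDROP=/' h.py; python3 - <<'E'
import h
from h import *
h.DBG=1; look_heels()
E
```

```text
[ 6.251e+02 -1.399e+02 -1.000e-01  2.580e+01  2.220e+01  5.230e+01
  2.640e+02]
[ 510.5 -146.2    1.5   48.3   20.6   25.6  564. ]
[ 4.623e+02 -4.430e+01  2.000e-01  9.270e+01  4.890e+01  4.720e+01
  2.271e+03]
[ 490.6 -245.6   -1.5   47.6   20.7   25.7  522. ]
[ 4.647e+02 -1.419e+02 -1.000e-01  7.270e+01  4.940e+01  4.730e+01
  1.617e+03]
[480.8  58.    1.4  47.9  20.8  25.6 525. ]
[ 4.449e+02 -2.495e+02  1.000e-01  7.350e+01  4.920e+01  4.740e+01
  1.520e+03]
[ 4.358e+02  6.650e+01 -2.000e-01  7.350e+01  4.930e+01  4.720e+01
  1.533e+03]
[387.1 176.1   0.   64.2   7.3  16.7 172. ]
```

View pics/lh0.png

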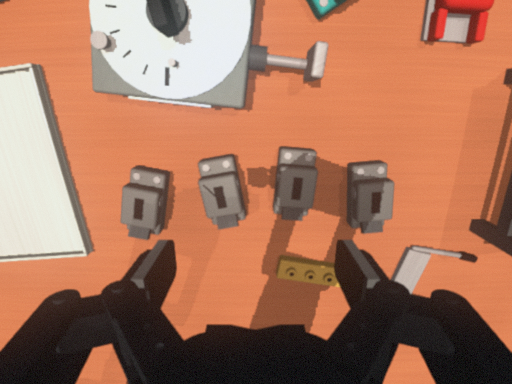

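The view shows four heels at (145,200), (222,190), (296,183) and (370,196). The mask splits each one at its step, so I'll close the gaps.

```bash
sed -i 's/cv2.morphologyEx(m.astype(np.uint8),cv2.MORPH_OPEN,np.ones((3,3)))/cv2.morphologyEx(m.astype(np.uint8),cv2.MORPH_CLOSE,np.ones((9,9)))/; s/p=P\[lab==i\]/p=P[(lab==i)\&m]/' h.py; python3 - <<'E'
from h import *
H,im=look_heels()
for x in H: print(np.round(x,2))
if len(H)==4:
    h=min(H,key=lambda t:t[1]); print(take(h), r.get_t())
    H,im=look_heels()
    for x in H: print(np.round(x,2))
    shot("side","s1.png"); print(r.get_t(),r.get_force())
E
```

```text
[ 4.7446e+02 -1.4257e+02 -8.0000e-02  9.2490e+01  4.9620e+01  4.7090e+01]
[ 4.6197e+02 -4.4490e+01  1.8000e-01  9.3270e+01  4.8580e+01  4.7110e+01]
[ 4.5460e+02 -2.4843e+02  9.0000e-02  9.3040e+01  4.9350e+01  4.7100e+01]
[ 4.4538e+02  6.4780e+01 -2.1000e-01  9.3310e+01  4.9110e+01  4.6980e+01]
grip 49.5 49.2 z 298.4
drop 49.1
True 14.0667
[ 4.7439e+02 -1.4240e+02 -9.0000e-02  9.3040e+01  4.9700e+01  4.7230e+01]
[ 4.6204e+02 -4.4600e+01  1.8000e-01  9.3030e+01  4.8620e+01  4.7100e+01]
[ 4.4522e+02  6.4420e+01 -2.0000e-01  9.2830e+01  4.9160e+01  4.7050e+01]
15.6083 [ 0.53090757 -0.0710771   0.56682007]
```

View pics/s1.png

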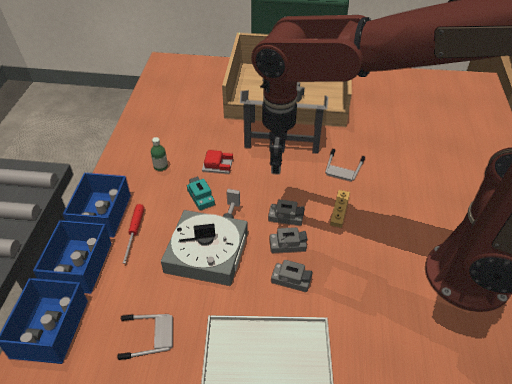

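Three grey heels are left, at (287,212), (289,238) and (292,274). The crate is hidden behind the arm, so I'll check it at the end. Continuing with the rest.

```bash
python3 - <<'E'
from h import *
for k in range(6):
    H,im=look_heels()
    for x in H: print(np.round(x,2))
    if not H: break
    print(take(min(H,key=lambda t:t[1])), r.get_t())
# tester views
r.move_pose([690,0,400],down(-np.pi/2)); c,im,d=shot("wrist","t0.png"); P=cloud(c,d); np.savez("t0.npz",im=im,d=d,P=P)
with np.errstate(invalid='ignore'):
    m=(abs(P[...,2]-55)<6)&(np.hypot(P[...,0]-650,P[...,1]+3)<140)&(P[...,1]>-105)
    g=(P[...,2]>98)&(P[...,2]<115)&(np.hypot(P[...,0]-650,P[...,1]+3)<60)
    pd=(P[...,2]>66)&(P[...,2]<85)&(np.hypot(P[...,0]-620,P[...,1]+147)<45)
for n,k in(("tester",m),("grip",g),("paddle",pd)):
    p=P[k]; print(n,len(p),cv2.minAreaRect(p[:,:2].astype(np.float32)),np.median(p[:,2]).round(1))
for t in ["pointer_tip","pointer_grip","limit_post","blank_plug","draw_grip"]:
    for f in find_in(t,"wrist")[:2]:
        u,v=f["xy"][0]*512,f["xy"][1]*384; print(t,round(f["score"],2),round(u),round(v),P[min(383,int(v)),min(511,int(u))].round())
shot("top","top1.png"); print(r.get_t())
a=[cv2.imread("pics/"+f) for f in("t0.png","top1.png")]
cv2.imwrite("pics/v2.png",cv2.resize(np.hstack(a),(800,300),interpolation=cv2.INTER_AREA))
E
```

```text
[ 4.7455e+02 -1.4244e+02 -8.0000e-02  9.2640e+01  4.9290e+01  4.7130e+01]
[ 4.6218e+02 -4.4390e+01  1.7000e-01  9.2990e+01  4.8590e+01  4.7040e+01]
[ 4.4492e+02  6.4670e+01 -2.0000e-01  9.3840e+01  4.8830e+01  4.7030e+01]
grip 49.2 49.3 z 298.6
drop 49.6
True 22.1417
[ 4.6209e+02 -4.4420e+01  1.7000e-01  9.3130e+01  4.8510e+01  4.7100e+01]
[ 4.4531e+02  6.4750e+01 -2.1000e-01  9.3430e+01  4.8820e+01  4.7070e+01]
grip 49.4 49.1 z 298.7
drop 49.0
True 30.1917
[ 4.4531e+02  6.4620e+01 -1.9000e-01  9.3090e+01  4.8930e+01  4.7080e+01]
grip 49.5 49.3 z 298.5
drop 49.3
True 38.8333
tester 19214 ((672.4091796875, 3.0461349487304688), (178.74502563476562, 180.1865997314453), 83.31098175048828) 53.2
grip 699 ((672.0552368164062, 3.530811309814453), (52.09851837158203, 14.069381713867188), 14.92377758026123) 105.3
paddle 423 ((624.1281127929688, -156.31588745117188), (15.17529296875, 36.152244567871094), 82.86063385009766) 74.6
pointer_tip 0.59 383 369 [ 332. -222.   16.]
pointer_tip 0.57 249 187 [688.   6. 106.]
pointer_grip 0.84 249 189 [686.   5. 106.]
limit_post 0.7 193 213 [647.  71.  71.]
limit_post 0.36 55 260 [540. 308.   4.]
draw_grip 0.87 370 219 [ 625. -151.   39.]
41.525
```

View pics/v2.png

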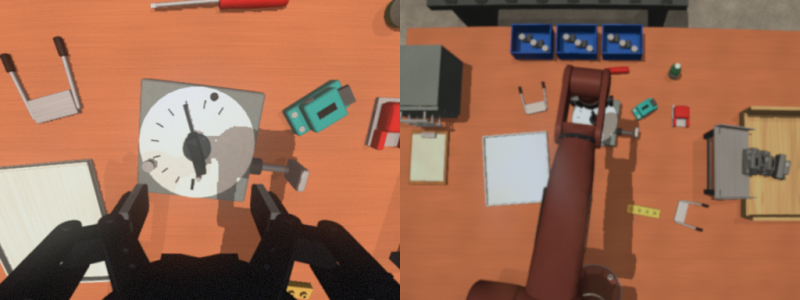

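The dial view shows the needle tip at (185,105) pointing +x+y, the post at (150,163) and the plug at (214,97). The numbers agree: pointer ≈ 2.76 and post ≈ 1.10. The top view shows the heels in the crate at (765,165). Next is resetting the pointer.

```bash
python3 - <<'E'
from h import *
P=np.load("t0.npz")["P"]; T=np.array([672.2,3.3]); ty=-0.117
L=(P[...,:2]-T)@np.array([[np.cos(ty),-np.sin(ty)],[np.sin(ty),np.cos(ty)]])
with np.errstate(invalid='ignore'):
    for y in(-110,-120,-130,-145,-165):
        k=(abs(L[...,1]-y)<4)&(P[...,2]>10)&(abs(L[...,0]+29)<25); print(y,k.sum(),np.round([P[k][:,2].max(),L[k][:,0].min(),L[k][:,0].max()],1) if k.any() else "")
# pointer
a0=0.26; rot=2.764
r.grip(45,30); r.move_pose([*T,330],down(a0-np.pi/2)); print(r.get_qpos().round(2))
print(r.move_l([*T,249],100,contact_N=10)); r.grip(5,35); print("w",r.get_grip_width())
t0=np.array(r.get_ft_torque())
for a in list(np.arange(.25,rot-.15,.25))+list(np.arange(rot-.15,rot+.10,.03)):
    r.move_l([*T,249],60,ori=down(a0+a-np.pi/2))
    t=np.array(r.get_ft_torque())-t0
    if a>rot-.2: print(round(a-rot,3),t.round(3),np.array(r.get_force()).round(1))
    if a>rot-.2 and abs(t[2])>0.35: break
print(r.get_qpos().round(2))
r.grip(45); r.move_l([*T,340],150)
r.move_l([T[0]+18,T[1],400],150,ori=down(-np.pi/2)) if 0 else r.move_pose([690,0,400],down(-np.pi/2))
c,im,d=shot("wrist","t1.png"); P=cloud(c,d)
with np.errstate(invalid='ignore'): g=(P[...,2]>98)&(P[...,2]<115)&(np.hypot(P[...,0]-672,P[...,1]-3)<60)
print(cv2.minAreaRect(P[g][:,:2].astype(np.float32)),"expect heading",np.degrees(ty)); print(r.get_t())
E
```

```text
-110 71 [ 45.4 -41.4 -16.2]
-120 55 [ 37.3 -35.  -24.1]
-130 51 [ 38.1 -35.3 -24.2]
-145 57 [ 37.5 -34.7 -24.3]
-165 259 [ 77.5 -47.2 -11.1]
[-0.1   0.38  1.55 -0.    1.21  1.21]
False
w 13.384216235917684
-0.15 [0.072 1.148 0.028] [-6.8  1.1 11.1]
-0.12 [0.075 1.157 0.073] [-7.6  0.  10.4]
-0.09 [0.137 1.195 0.061] [-8.4 -0.  10.9]
-0.06 [0.036 1.178 0.04 ] [-7.9 -0.5 10.8]
-0.03 [0.005 1.185 0.05 ] [-8.1  0.5 11.5]
-0.0 [0.025 1.205 0.052] [-8.5  0.9 10. ]
0.03 [-0.043  1.218 -0.939] [-8.6  0.7 11.6]
[-0.1   0.47  1.59  0.    1.08 -1.58]
((672.4180297851562, 3.478447914123535), (13.949878692626953, 51.61724090576172), 83.39006042480469) expect heading -6.703606203030632
53.1833
```

View pics/t1.png

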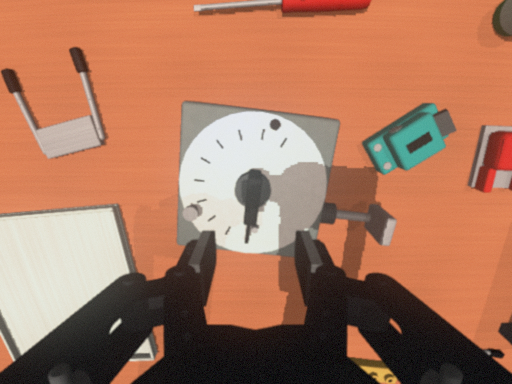

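The needle now points at -x, (248,235), against the zero stop, and the bar heading is -6.6° against the expected -6.7°. Next is the draw handle.

```bash
python3 - <<'E'
from h import *
T=np.array([672.2,3.3]); ty=-0.117; X=np.array([np.cos(ty),np.sin(ty)]);Y=np.array([-np.sin(ty),np.cos(ty)])
G=T-29.2*X-165*Y; o=down(ty-np.pi/2)
r.grip(50,60); r.move_pose([*G,320],o); print(r.move_l([*G,216],100,contact_N=10)); r.grip(5,60); print("w",r.get_grip_width(),G)
at=lambda s:[*(G-s*Y),216]
r.move_l(at(52),60); print(np.array(r.get_force())[:2]@Y)
for s in range(54,70,2):
    r.move_l(at(s),30); f=np.array(r.get_force())[:2]@Y; print(s,f.round(1),round(-(np.array(r.get_position())[:2]-G)@Y,1))
    if f>22: break
r.hold(1.); print("w",r.get_grip_width())
r.move_l(at(2),80); print(r.get_grip_width())
r.grip(50); r.hold(.3); r.move_l([*G,340],120)
r.move_pose([690,0,400],down(-np.pi/2)); c,im,d=shot("wrist","t2.png"); P=cloud(c,d)
with np.errstate(invalid='ignore'): pd=(P[...,2]>66)&(P[...,2]<85)&(np.hypot(P[...,0]-620,P[...,1]+157)<60)
print(cv2.minAreaRect(P[pd][:,:2].astype(np.float32)))
r.goto_joints([0.9,0.217,1.613,0,1.311,0]); shot("top","top2.png"); shot("side","side2.png")
a=[cv2.imread("pics/"+f) for f in("top2.png","side2.png")]
cv2.imwrite("pics/v3.png",cv2.resize(np.hstack([x[60:300] if 0 else x for x in a]),(800,300),interpolation=cv2.INTER_AREA)); print(r.get_t())
cv2.imwrite("pics/v3c.png",cv2.resize(np.hstack([a[0][120:290,340:512],a[1][20:190,215:387]]),None,fx=2.3,fy=2.3,interpolation=cv2.INTER_CUBIC))
E
```

```text
False
w 13.139577064164879 [ 623.93864574 -157.16333439]
6.4174986290532825
54 6.4 52.3
56 6.0 54.3
58 6.3 56.3
60 6.7 58.2
62 6.7 60.2
64 10.0 61.3
66 15.5 61.8
68 20.4 62.3
w 13.178926775411293
13.308191927555894
((623.8109741210938, -156.7095489501953), (14.616777420043945, 35.266990661621094), 84.39384460449219)
65.8917
```

View pics/v3.png

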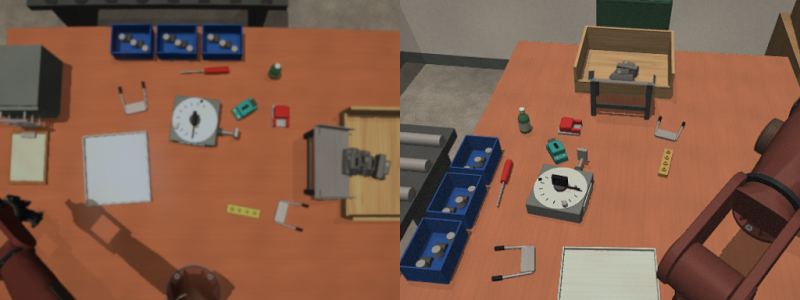

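View pics/v3c.png

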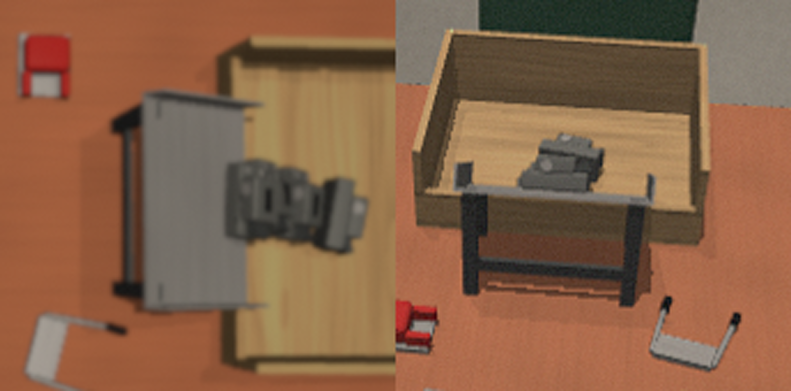

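The draw is back in and the pointer is at zero. The heels are piled at the chute's lip, and one at crop (250,200) still overlaps the chute. I'll look closer.

```bash
python3 - <<'E'
from h import *
r.goto_joints([-0.8,0.217,1.613,0,1.311,0.8]); r.move_pose([540,-560,480],down(-np.pi/2)); print(r.get_qpos().round(2))
c,im,d=shot("wrist","c0.png"); P=cloud(c,d); np.savez("c0.npz",P=P,im=im,d=d)
hh=find_in("heel1","wrist")
for f in hh:
    u,v=f["xy"][0]*512,f["xy"][1]*384
    if f["score"]>.2: print(round(f["score"],2),round(u),round(v),P[int(v),int(u)].round())
u0,v0=proj(c,[[509,-580,100]])[0]; u0=int(u0);v0=int(v0); print(u0,v0)
x0,y0=max(0,u0-110),max(0,v0-90); cr=im[y0:y0+180,x0:x0+220,::-1]; print(x0,y0,cr.shape)
cv2.imwrite("pics/c0c.png",cv2.resize(cr,None,fx=3.3,fy=3.3,interpolation=cv2.INTER_CUBIC))
Z=P[y0:y0+180:12,x0:x0+220:14]
for row in Z: print(" ".join(f"{p[0]:.0f},{-p[1]:.0f},{p[2]:.0f}" if np.isfinite(p[0]) else "-" for p in row))
E
```

```text
[-0.89  0.5   1.1   0.    1.54  0.68]
0.95 309 168 [ 539. -628.   94.]
0.86 273 188 [ 524. -578.  138.]
0.82 14 27 [ 726. -226.   36.]
0.78 334 175 [ 525. -666.   77.]
0.56 365 187 [ 503. -719.   60.]
271 189
161 99 (180, 220, 3)
623,463,154 623,475,148 623,488,140 623,502,132 623,516,122 623,531,113 623,547,102 623,563,89 624,581,78 625,607,11 625,628,11 625,649,12 625,670,13 625,691,11 626,713,10 626,734,10
611,462,156 611,475,149 610,487,140 610,501,133 610,515,123 610,530,112 609,546,103 609,563,91 609,582,78 607,607,9 607,629,10 607,650,10 608,671,10 608,693,9 608,715,10 608,736,13
599,462,157 598,474,149 598,487,141 597,501,133 596,515,122 596,530,112 595,546,103 594,563,91 594,582,78 589,608,9 589,629,10 590,651,11 590,673,11 590,695,9 590,717,10 590,738,11
587,461,158 586,473,150 585,486,141 584,500,131 583,514,123 582,530,113 581,546,101 580,564,91 578,582,78 571,608,10 571,630,11 571,652,10 571,675,9 572,696,13 572,718,11 572,740,11
574,459,157 573,472,150 572,485,141 571,499,133 569,514,125 568,530,114 566,546,103 564,564,88 562,582,78 562,601,76 561,622,68 558,645,48 559,
[... 1187 characters left out ...]
479,145 551,530,310 463,510,127 456,527,114 450,545,102 445,564,90 438,585,76 406,614,10 551,584,310 406,663,10 406,687,11 406,712,11 406,737,10 405,762,10
464,450,163 460,464,155 548,524,318 551,533,324 445,509,126 439,526,116 433,545,103 426,564,90 417,586,74 383,615,10 546,583,314 552,589,325 383,690,10 382,715,9 383,739,11 382,765,10
449,449,164 548,520,330 552,529,337 549,534,331 - 421,526,115 414,544,103 406,564,91 398,586,76 358,616,9 540,583,317 552,586,336 548,594,330 358,717,10 358,742,11 357,769,9
434,447,165 554,526,350 551,531,344 543,534,333 410,508,128 403,525,117 394,544,102 385,564,89 382,586,85 334,617,10 534,584,318 551,584,345 553,589,348 553,595,347 334,745,11 333,772,11
```

View pics/c0c.png

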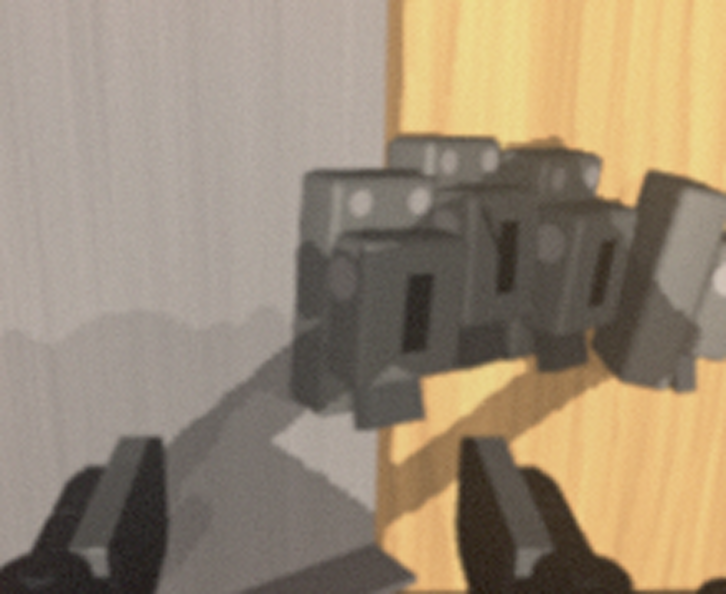

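Heel A at crop (385,300) rests on the chute's end, around y -560..-610, held up by the three ahead of it. I'll push it gently down the slope with closed fingers from its uphill side.

```bash
python3 - <<'E'
from h import *
o=down(0.); r.grip(0,40)
r.move_pose([512,-538,360],o); print(r.get_qpos().round(2))
w=r.tip_reach; print(w)
if not r.move_l([512,-538,w+119],80,contact_N=8):
    for y in range(-548,-632,-10):
        z=max(119+(y+538)*.649,90)
        hit=r.move_l([512,y,w+z],50,contact_N=30); print(y,hit,np.array(r.get_force()).round(1))
        if hit: break
p=r.get_position(); r.move_l([p[0],p[1]+12,p[2]+8],80); p=r.get_position(); r.move_l([512,p[1],400],150)
r.move_pose([540,-590,480],down(-np.pi/2))
c,im,d=shot("wrist","c1.png"); P=cloud(c,d); print(r.get_t())
cv2.imwrite("pics/c1c.png",cv2.resize(im[80:300,130:430,::-1],None,fx=2,fy=2,interpolation=cv2.INTER_CUBIC))
s=P[80:300,130:430].reshape(-1,3); s=s[(abs(s[:,0]-510)<120)&(s[:,2]<200)]
for y in range(-540,-800,-10):
    k=s[abs(s[:,1]-y)<5]; print(y,k[:,2].max().round(),end="; ")
E
```

```text
[-0.9   0.5   1.33  0.    1.31 -0.9 ]
173.4
-548 False [0.9 0.4 0.7]
-558 False [ 0.1 -0.8 -0.4]
-568 False [ 0.1  3.2 -0.8]
-578 False [-0.1  2.7 -0.1]
-588 False [-0.1  3.3 -0.9]
-598 False [0.4 2.6 0.1]
-608 False [0.3 7.5 5.3]
-618 False [0.2 7.1 5.4]
-628 False [0.3 8.9 5.8]
79.15
-540 112.0; -550 105.0; -560 98.0; -570 92.0; -580 85.0; -590 78.0; -600 59.0; -610 60.0; -620 61.0; -630 61.0; -640 61.0; -650 60.0; -660 61.0; -670 61.0; -680 61.0; -690 61.0; -700 60.0; -710 60.0; -720 59.0; -730 60.0; -740 61.0; -750 61.0; -760 61.0; -770 63.0; -780 62.0; -790 63.0;
```

View pics/c1c.png

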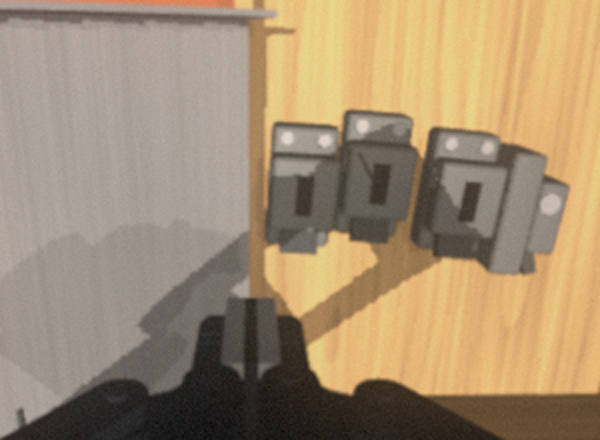

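All four heels now lie flat in the crate, at crop (303,185), (380,175), (465,190) and (525,210), and the chute is clear. Now I'll back the arm off and hand in.

```bash
python3 - <<'E'
from h import *
r.goto_joints([-0.9,0.1,1.3,0,1.5,0.0]); r.hold(.5); print(r.get_t(), r.get_position(), np.array(r.get_force()).round(1)); print(ticket.hand_in())
E
```

```text
80.525 [ 450.8418814  -455.59105893  653.14009407] [ 0.2 -1.  -0.2]
the job is handed in; nothing more can be done
None
```

The tester showed a failed batch (pointer at about 2.76 rad, limit post at 1.10), so all four grey heel housings went down the chute into the crate (I had to push one off the lip); then I reset the pointer to its zero stop, pulled the draw handle to its stop, held it 1 s, rode it back to about 2 mm from in and released it, and handed in at 80.5 s.

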